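# Clamp a bearing housing in the cam vise

## Task

Stand the bare aluminium bearing housing on its foot in the open cam vise, flat on the bed and butted against the end stop, and let it go there. Then turn the red knob clockwise by feel until the vise's sprung roller drops into the notch of the cam, and let go, so that the housing stays clamped; do not force the cam against the light stop pin just past the notch, and leave everything else on the bench where it is.

Things in the scene. Friction and masses are not known exactly. Their poses are not given: they have to be found in the camera images.
- housing: Workpiece: bare aluminium bearing housing, 0.24 to 0.48 kg, standing on its foot. Origin: centre of underside; z up, y along the foot, x along the bore. Foot 30 (x) by 70 (y) by 16 mm; above it a body 26 mm thick in x with flat faces, 44 to 48 mm wide, round at the top (radius 24 about the bore axis 46 mm up); 70 mm tall. Same both ways round. Grip the flat faces, 26 mm apart, about 50 mm up.
- vise: Blue-grey cam-action vise bolted to the bench. Origin: on its underside, on its centre line; x runs from the cam to the fixed jaw, y across, z up. Flange 260 by 120 by 12 mm (x -145 to 115). Bed top at z = 30 mm. Cam and knob axis at x = -87; sliding jaw x -36 to 6 with black sprung pad, face at x = 22 when open; fixed jaw face at x = 58. Jaws are up to 72 mm wide and reach z = 57; keep fingertips above that.
- fixed_jaw: Fixed jaw of the vise: steel face 70 by 24 mm at x = 58 mm on a blue-grey block. Its origin and axes are those of the vise; it never moves. The open gap to the sprung pad is 36 mm, for the housing's 30 mm thick foot; as the pad closes it pushes the housing up to 6 mm along +x on to this face.
- seat (a point): Point on the vise's bed (z = 30 mm, x = 40, y = 1 in the vise) where the centre of the housing's underside belongs: foot end touching the end stop, 3 mm free on either side of the foot while the vise is open. Axes as the vise's; the housing's x goes along this x, either way round.
- end_stop (a point): Centre of the end stop's contact face: a steel plate fixed to the +y side of the fixed jaw, 12 mm thick, from x = 36 to 84 mm in the vise, z = 30 to 52 mm. The end of the housing's foot butts against this face, which looks to -y, at y = 36 mm. Rigid. Axes as the vise's.
- knob_grip (a point): Grip point of the red tee-bar knob, on its upright axis, 80 mm above the bench. x along the bar, z up. Bar 60 long, 16 thick (grip across this), z = 56 to 92 mm, on a 30 mm hub; keep fingertips above z = 57. Turns about the vertical, closing clockwise from above. The bar may sit at any angle on the cam's hub, so its direction does not tell where the notch is. One grasp must do the whole climb.
- cam (a point): Centre of the cam's top face (z = 47 mm) on its axis; axes as the vise's, not turning with the cam. Bright steel plate, radius 34 to 44 mm, with a notch 3 mm deep in the rim; a 10 mm brass roller on the sliding jaw's back rides on the rim at its +x side. Turning by hand: 0.03 N m for the first 0.05 to 0.8 rad, then the roller climbs for 0.55 rad, the torque growing from 0.1 to 0.4 N m at the crest.
- roller (a point): Fixed mark over the open vise's roller (does not move with it). Let go before the crest and the knob springs back open. Past the crest (0.6 to 1.35 rad from the start) the roller drops 2.3 mm into the notch within 0.15 rad: the torque reverses, to -0.5 N m against a hand holding back. From there it goes home by itself and stays when let go; turning on takes 0.1 N m, and 0.04 rad later the stop comes.
- stop_pin: Brass stop pin beside the cam, 8 mm thick, 20 mm high, fixed in the bed 44 mm from the cam's axis. The cam's lug meets it 0.04 rad past the bottom of the notch. It is a light pin: a touch is fine, 8 N or more is too much, that is a torque of 0.48 N m on the knob there. Stop turning and let go when the roller drops.
- green_housing: A finished bearing housing painted green, same shape and size as the workpiece, origin at the centre of its underside. Leave it alone.
- spray_can: White and red spray can with black cap, 66 mm across, 192 mm tall, origin under its centre. Leave it alone.
- tin: Steel tin with a violet band, 93 mm across, 104 mm tall, origin under its centre. Leave it alone.
- wrench: Steel wrench, 190 mm long, lying flat, origin near its middle. Leave it alone.
- screwdriver: Screwdriver with yellow handle, 200 mm long, lying, origin near its middle. Leave it alone.
- carton: Green carton, 115 by 75 by 45 mm, origin under its centre. Leave it alone.
- bush_tray: Grey open tray with four brass bushes, 150 by 100 by 30 mm, origin under its centre. Leave it alone.
Not all that is in view belongs to the job. Leave any blue or pink look-alike of the housing alone.

How it is judged:
On the way, in this order (a step that is already met when the one before it is completed fails the run):
1. the housing stands in the open vise, flat on the bed, its foot's end against the end stop (within 2.5 mm), let go by the fingers (x of housing in the frame of vise between 0.032 and 0.048 m and y of housing in the frame of vise between -0.0015 and 0.005 m and z of housing in the frame of vise between 0.027 and 0.033 m and angle between housing's own z axis and vertical below 0.06 rad and angle between the x axis of housing and the x axis of vise, either way round below 0.1 rad and contact force between the fingers and housing below 0.1 N), for 0.2 s.
2. the pad presses the housing against the fixed jaw (over 3 N) (contact force between fixed_jaw and housing above 3 N), for 0.2 s.
At the end, for the whole second after the job is handed in: The housing stands at rest on the vise bed, upright (0.06 rad), in line with the jaws (0.1 rad), foot end within 2.5 mm of the end stop, and is pressed on the fixed jaw with over 3 N with the knob let go (only the notch keeps it so) (all of step 1 and contact force between fixed_jaw and housing above 3 N and linear speed of housing below 0.02 m/s); the robot touches nothing.
It fails at once if the cam's lug is forced against the stop pin with more than 8 N (contact force between stop_pin and anything else above 8 N).
It fails at once if anything else on the bench (green housing, spray can, tin, wrench, screwdriver, carton, tray) is moved more than 30 mm (distance of any of green_housing, spray_can, tin, wrench, screwdriver, carton, bush_tray from where it was at the start of the episode above 0.03 m).
It also fails if it takes over 72 s, if anything falls off the work surface, if the arm or the gripper's body presses on something with over 40 N, if the wrist force passes 120 N, or if a joint passes its speed limit or range.

## Robot

A 6-joint arm with a two-finger parallel gripper is mounted at the origin on the work surface. World frame = base frame: x ahead of the robot, y to its left, z up, the work surface at z = 0. Lengths are in m, angles in rad, forces in N, time in s.
With the tool pointing down it reaches from about 0.35 to 0.925 m from the base axis. Payload 6.4 kg.
Tool frame: the origin (TCP) lies at the very end of the fingers, on their centre line; the grasp point (between the pads) lies 19 mm behind it (ctrl.grip_point_offset is the distance from the TCP to the grasp point, in m); z points along the fingers, y is the direction in which the jaws open and shut (so a half turn about z gives the same grasp; the last joint's range is limited). The gripper opens to 85 mm and grips with 20 to 120 N. Pads are 22 mm wide; open, the fingers measure 114 mm over their backs; the gripper's body (76 mm by 85 mm) begins 54 mm behind the grasp point. The pads swing forward as they close: fully open they stand 13 mm farther back than shut.
Start: joints at [-1.28, 0.245, 1.558, -0, 1.339, -0.174], TCP at [0.291, -0.581, 0.231] pointing down, gripper open.
Joint ranges: [-3.13, 3.13], [-1.02, 2.26], [0.13, 2.54], [-0.95, 4.09], [0.21, 2.88], [-2.74, 2.74]. Speed limits (rad/s): [2.57, 2.57, 3.14, 3.14, 3.14, 3.14].

## Interface

Orientations are given as a unit quaternion [x, y, z, w].
In Python, from bench import ctrl gives the robot as it stands. The module is installed in compiled form; this text tells all that it offers.
- The arm moves only by the shell command python3 -m crank 'ROWS' [OPENING] [FORCE]. ROWS is a JSON object of lists of equal length, an entry for each row: "slide": the shift along the tool's x, y, z in mm, a list of three; "dr": the turn, a rotation vector about the tool's x, y, z in degrees, a list of three. A call has 1 to 12 rows; each row shifts and turns the commanded pose from where the row before left it, along the tool's axes as they then stand; what a row does not reach is not made up. A row lasts 1/12 s, in which the tool goes at most 41.7 mm and 7.16 degrees, less where a joint would pass 70% of its speed; a pose out of reach is approached as far as the arm can. A call with a gripper value outside its range is refused whole. OPENING is the finger opening in mm, from 0 to 85.4, set as the call begins (- or left out, the last holds). The fingers move at their own pace and stop on an object; FORCE is the grip in N (left out, the last holds). Time passes only in rows, so rows that do not move let the fingers close. It gives the time, the measured TCP pose, the force and the opening at its end, in the units of the state.
- ctrl.sense(): the state, without advancing time (a new reading comes with each control period).
- ctrl.snapshot(name): name is "scene" or "top" or "wrist"; returns a dict with "color" (420x560x3 uint8, red, green, blue), "range_z" (420x560 float32, m along the optical axis (not along the pixel's ray), 0 where there is no reading), "K" (3x3 intrinsics, pixels), "R" (3x3) and "t" (3): a world point X has camera coordinates R X + t. Camera axes: x right, y down, z forward; pixel columns grow to the right and rows downward; lengths in m; the calibration is good to about 2 mm. A picture is of the moment at which its call begins.
- ctrl.finish_job(): hands the job in, once; it reports no verdict.
The state is a dict: "clock": time; "qpos": joint angles; "joint_velocities": joint speeds; "tau": joint torques, N m; "position": TCP position; "ee_rot": TCP orientation; "wrist_force": force on the tool from outside, world axes, zero at the start; "moment": the same for the moment, N m; "finger_gap": finger opening in m.
Only numpy, scipy, OpenCV 4.12 (cv2) and the standard library are available. Lean on these libraries where they do the work, as an engineer would, in place of code of your own. Each camera call takes 0.05 s, during which the arm holds its last target.

## Working session

There is one attempt and no reset: what is moved stays moved. The work goes in short steps, Python scripts to look and compute and a shell command to move; the robot and the scene stay as the last step left them, time stands still between calls to the robot, and variables do not carry over. Pictures are saved under pics/ and viewed, and the job is handed in when it is done.

```bash
mkdir -p pics; ls
python3 - <<'E'
from bench import ctrl
import cv2,numpy as np
print(ctrl.sense())
for n in ["scene","top","wrist"]:
    s=ctrl.snapshot(n); cv2.imwrite(f"pics/{n}0.png",s["color"][:,:,::-1]); np.savez(f"{n}0.npz",**s)
    print(n,s["K"].tolist(),s["R"].round(4).tolist(),s["t"])
E
```

```text
pics
{'clock': 0.0, 'qpos': array([-1.28012240e+00,  2.45840409e-01,  1.55900991e+00, -5.71324571e-06,
        1.33872525e+00, -1.74098287e-01]), 'joint_velocities': array([ 0.00089117, -0.00077797,  0.00058177,  0.00215443,  0.00051141,
        0.00072279]), 'tau': array([ 1.41539786e-03, -4.29507852e+01, -3.26123679e+01, -5.74418755e-05,
        5.47632910e-03,  5.82607626e-06]), 'position': array([ 0.29118358, -0.58050004,  0.2301657 ]), 'ee_rot': array([ 9.73119014e-01,  2.30300675e-01, -6.05318345e-05, -9.89611578e-04]), 'wrist_force': array([ 0.99429513, -0.39598219,  0.75710097]), 'moment': array([ 0.04084882, -0.01128675,  0.01889943]), 'finger_gap': 0.08504340333484134}
scene [[430.3172998352868, 0.0, 277.27633651249647], [0.0, 430.3172998352868, 213.17558011037235], [0.0, 0.0, 1.0]] [[-0.5754, 0.8179, 0.0067], [0.611, 0.4353, -0.6612], [-0.5437, -0.3764, -0.7502]] [ 0.32775579 -0.2511543   1.52659463]
top [[501.2184570309859, 0.0, 275.524941694641], [0.0, 501.2184570309859, 207.7961770736046], [0.0, 0.0, 1.0]] [[0.0219, -0.9997, -0.0067], [-0.9984, -0.0215, -0.053], [0.0528, 0.0078, -0.9986]] [-0.02217392  0.54292277  1.35170599]
wrist [[298.62601148335574, 0.0, 279.09191961171416], [0.0, 298.62601148335574, 214.38756644460364], [0.0, 0.0, 1.0]] [[0.4483, -0.8939, -0.0004], [-0.8517, -0.4273, 0.3033], [-0.2713, -0.1356, -0.9529]] [-0.65070947 -0.04045846  0.3798284 ]
```

View pics/scene0.png

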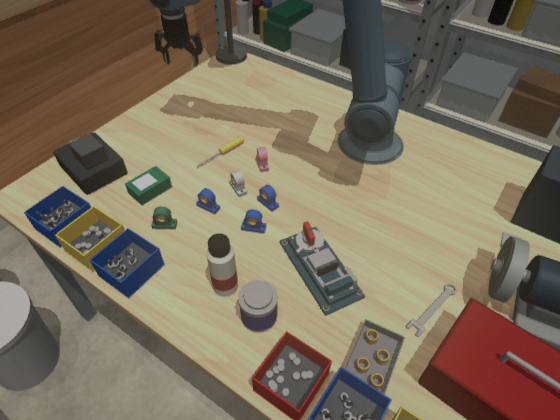

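View pics/top0.png

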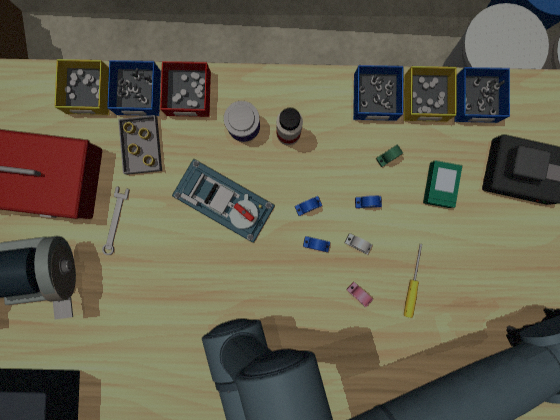

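View pics/wrist0.png

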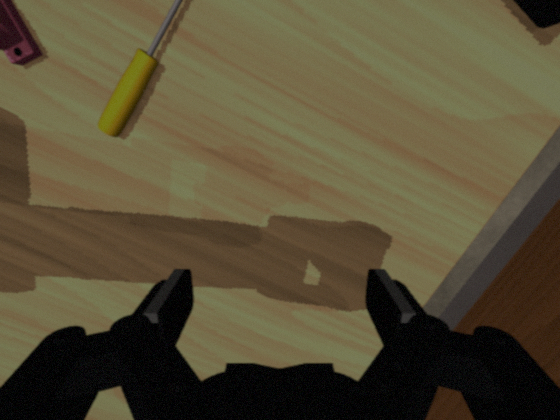

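Look-alikes in the top view: bare/silver at (359,243), blue at (309,206), (368,202) and (317,244), pink at (360,294), green at (389,156). By the description the workpiece is the silver one at (359,243). I'll check it in a close crop and measure it along with the vise.

```bash
cat > h.py <<'E'
import numpy as np,cv2
def cloud(s):
    z=s["range_z"]; h,w=z.shape; K=s["K"]; u,v=np.meshgrid(np.arange(w),np.arange(h))
    P=np.stack([(u-K[0,2])/K[0,0]*z,(v-K[1,2])/K[1,1]*z,z],-1)
    W=(P-s["t"])@s["R"]; W[z==0]=np.nan
    return W
def ray(s,u,v,h):
    K,R,t=s["K"],s["R"],s["t"]; d=R.T@np.array([(u-K[0,2])/K[0,0],(v-K[1,2])/K[1,1],1.]); c=-R.T@t
    return c+d*(h-c[2])/d[2]
E
python3 - <<'E'
from h import *
s=dict(np.load("top0.npz")); c=s["color"]
a=cv2.resize(c[215:315,300:420],None,fx=5,fy=5,interpolation=cv2.INTER_CUBIC)[:400,:560]
b=cv2.resize(c[155:245,165:285],None,fx=6,fy=6,interpolation=cv2.INTER_CUBIC)
cv2.imwrite("pics/h.png",cv2.resize(c[215:285,320:400],None,fx=8,fy=8,interpolation=3)[:,:,::-1]); cv2.imwrite("pics/v.png",b[:,:,::-1])
s2=dict(np.load("scene0.npz"));c2=s2["color"]
cv2.imwrite("pics/v2.png",cv2.resize(c2[215:315,270:370],None,fx=6,fy=6,interpolation=3)[:,:,::-1])
W=cloud(s)
# housing points
reg=W[228:260,340:380]; 
for n,m in [("all",reg[...,2]>0.012),("top",reg[...,2]>0.05),("mid",(reg[...,2]>0.012)&(reg[...,2]<0.022))]:
    P=reg[m]; print(n,len(P),P.min(0),P.max(0),cv2.minAreaRect((P[:,:2]*1000).astype(np.float32)))
regv=W[155:250,165:285]; hsv=cv2.cvtColor(c,cv2.COLOR_RGB2HSV)[155:250,165:285]
m=((hsv[...,0]<8)|(hsv[...,0]>172))&(hsv[...,1]>150)&(hsv[...,2]>60)&(regv[...,2]>0.06)
P=regv[m];print("red",len(P),P.min(0),P.max(0),cv2.minAreaRect((P[:,:2]*1000).astype(np.float32)))
m=(regv[...,2]>0.007)&(regv[...,2]<0.13);P=regv[m];print("vise",len(P),cv2.minAreaRect((P[:,:2]*1000).astype(np.float32)))
print("bench z",np.nanmedian(W[260:300,150:200,2]))
E
```

```text
all 287 [ 0.42601091 -0.2716781   0.01215715] [ 0.47908393 -0.19972785  0.07542244] ((451.705810546875, -236.25192260742188), (69.2278060913086, 29.5306339263916), 63.23615646362305)
top 181 [ 0.43266387 -0.26121262  0.05190754] [ 0.47138152 -0.21029299  0.07542244] ((451.8238830566406, -236.42791748046875), (45.488285064697266, 25.967519760131836), 63.9693717956543)
mid 87 [ 0.42601091 -0.2716781   0.01215715] [ 0.47908393 -0.20088817  0.02116263] ((451.705810546875, -236.25192260742188), (69.2278060913086, 29.5306339263916), 63.23615646362305)
red 111 [0.50642453 0.04627696 0.0840418 ] [0.54690447 0.09583198 0.09943824] ((527.2418212890625, 71.48176574707031), (58.322933197021484, 14.239771842956543), 51.502037048339844)
vise 4122 ((558.1652221679688, 130.3818359375), (258.0054016113281, 313.45440673828125), 2.1593432426452637)
bench z 0.00034283468730788604
```

View pics/h.png

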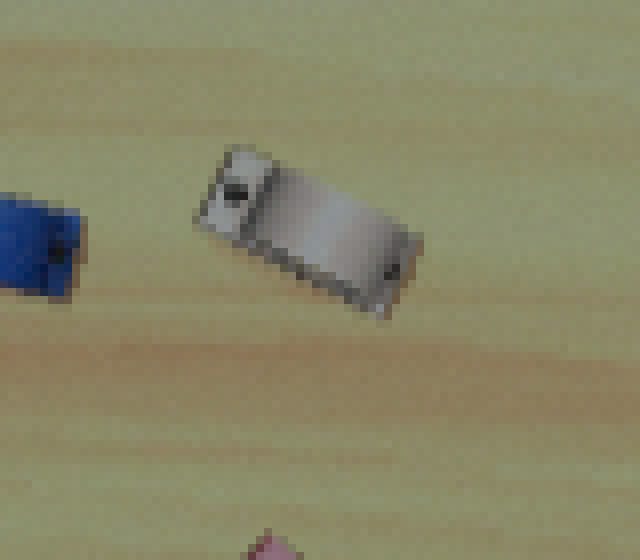

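View pics/v.png

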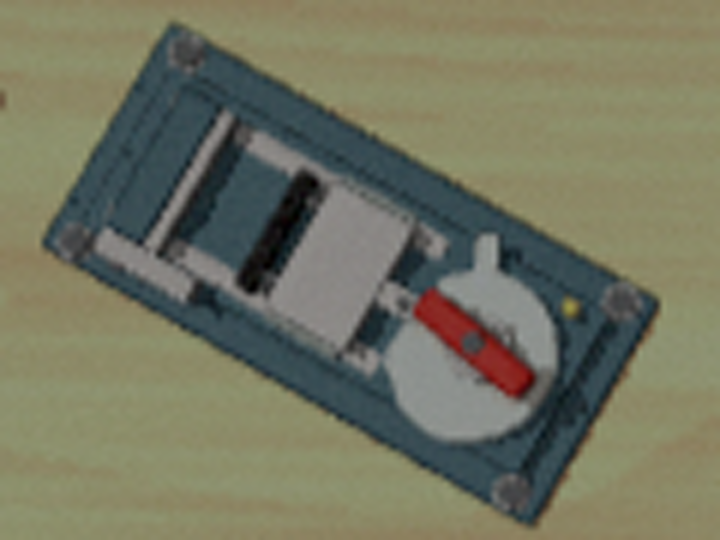

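View pics/v2.png

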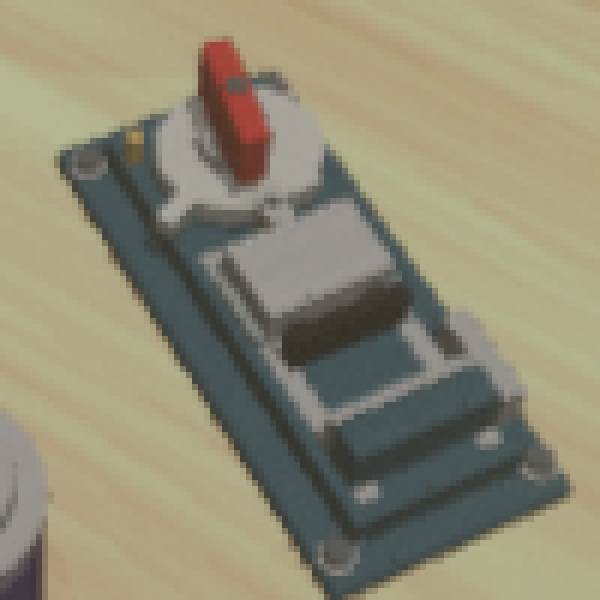

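The crop shows a bare grey housing, foot 69 x 29.5 mm, centred near (0.452,-0.236). The vise crop shows the fixed jaw at left, the end stop at (145,265), the knob at (472,345), the cam lug at (487,250) and the stop pin at (572,308). Next I fit the vise pose.

Run:
```python
from h import *
s=dict(np.load("top0.npz")); c=s["color"]; W=cloud(s)
Z=W[...,2]; m=np.zeros(Z.shape,np.uint8); m[155:248,165:282]=(Z[155:248,165:282]>0.006)
n,l,st,_=cv2.connectedComponentsWithStats(m); k=1+st[1:,4].argmax(); print(st[k])
P=W[(l==k)&(Z<0.018)]; r=cv2.minAreaRect((P[:,:2]*1000).astype(np.float32)); print("flange depth",r)
ct,_=cv2.findContours((l==k).astype(np.uint8),cv2.RETR_EXTERNAL,cv2.CHAIN_APPROX_NONE)
Q=np.array([ray(s,u,v,.012)[:2] for u,v in ct[0][:,0]]);r2=cv2.minAreaRect((Q*1000).astype(np.float32)); print("contour@12mm",r2)
# direct corner rays
cor=[(175,25),(45,243),(535,523),(660,300)]
C=np.array([ray(s,165+u/6,155+v/6,.012)[:2]for u,v in cor]); print(C.round(4)); print(np.linalg.norm(np.roll(C,-1,0)-C,axis=1))
ax=(C[0]+C[1]-C[2]-C[3]); yaw=np.arctan2(ax[1],ax[0]); print("yaw",np.degrees(yaw))
for ctr,yw in [(C.mean(0),yaw),(np.array(r[0])/1000,yaw),(np.array(r2[0])/1000,yaw)]:
    e=np.array([np.cos(yw),np.sin(yw)]); o=ctr+0.015*e; f=np.array([-e[1],e[0]])
    print("origin",o,"cam",o-0.087*e,"seat",o+.04*e+.001*f)
o=C.mean(0)+.015*e
D=(W[...,:2]-o); X=D@e; Y=D@f
def st_(name,mm): print(name,mm.sum(),"x",np.percentile(X[mm],[1,50,99]).round(4),"y",np.percentile(Y[mm],[1,50,99]).round(4),"z",np.median(Z[mm]).round(4))
vm=(l==k)
st_("highjaw",vm&(Z>.05)&(X>.05)&(X<.09)&(abs(Y)<.03))
st_("endstop",vm&(Z>.045)&(X>.02)&(Y>.03))
st_("pad+slide",vm&(Z>.048)&(X>-.045)&(X<.04)&(abs(Y)<.04))
hsv=cv2.cvtColor(c,cv2.COLOR_RGB2HSV); red=vm&((hsv[...,0]<8)|(hsv[...,0]>172))&(hsv[...,1]>150)&(Z>.06)
st_("red",red)
```

```text
[ 172  159  103   83 4098]
flange depth ((562.1417236328125, 134.43887329101562), (264.1385498046875, 122.17813873291016), 60.733436584472656)
contour@12mm ((561.7306518554688, 133.8446044921875), (263.09454345703125, 121.84715270996094), 60.78246307373047)
[[ 0.6723  0.216 ]
 [ 0.571   0.2723]
 [ 0.4485  0.0457]
 [ 0.551  -0.0088]]
[0.11590796 0.25763317 0.11606008 0.25543589]
yaw 61.624688767971065
origin [0.56785332 0.14451044] cam [0.526507   0.06796319] seat [0.58598328 0.18017983]
origin [0.5692704  0.14763667] cam [0.52792407 0.07108943] seat [0.58740035 0.18330606]
origin [0.56885933 0.14704241] cam [0.527513   0.07049516] seat [0.58698928 0.18271179]
highjaw 221 x [0.0614 0.0749 0.0873] y [-0.0295  0.0004  0.0294] z 0.0564
endstop 104 x [0.0407 0.0666 0.0866] y [0.0305 0.0403 0.0477] z 0.0529
pad+slide 476 x [-0.0426 -0.0092  0.0247] y [-0.031   0.0002  0.0311] z 0.0542
red 111 x [-0.1121 -0.0863 -0.0555] y [-0.0082  0.0011  0.0113] z 0.0918
```

```bash
cat >> h.py <<'E'
from scipy.spatial.transform import Rotation as Ro
def need(ctrl,p=None,yaw=None):
    st=ctrl.sense(); R=Ro.from_quat(st["ee_rot"]); M=R.as_matrix()
    if yaw is None: yaw=np.degrees(np.arctan2(M[1,0],M[0,0]))
    a=np.radians(yaw); T=np.array([[np.cos(a),np.sin(a),0],[np.sin(a),-np.cos(a),0],[0,0,-1]])
    print("t",round(st["clock"],2),"pos",(st["position"]*1000).round(1),"xyaw",np.degrees(np.arctan2(M[1,0],M[0,0])).round(2),"gap",round(st["finger_gap"]*1000,1),"F",st["wrist_force"].round(1),"M",st["moment"].round(3),"q6",st["qpos"][5].round(2))
    print("turn first (deg)",np.degrees((R.inv()*Ro.from_matrix(T)).as_rotvec()).round(2))
    if p is not None:
        d=np.asarray(p)-st["position"]; print("slide now-frame",(M.T@d*1000).round(1)," after-turn frame",(T.T@d*1000).round(1))
E
python3 - <<'E'
from bench import ctrl
from h import *
need(ctrl,[.4517,-.2363,.20],63.2)
E
```

```text
t 0.15 pos [ 291.2 -580.6  230.4] xyaw 26.63 gap 85.7 F [ 0.4  0.2 -0.3] M [ 0.038 -0.088  0.032] q6 -0.17
turn first (deg) [ -0.08  -0.04 -36.57]
slide now-frame [ 297.8 -235.8   30.9]  after-turn frame [379.7 -12.   30.4]
```

```bash
python3 -m crank '{"slide":[[0,0,0],[0,0,0],[0,0,0],[0,0,0],[0,0,0],[0,0,0]],"dr":[[0,0,-6.1],[0,0,-6.1],[0,0,-6.1],[0,0,-6.1],[0,0,-6.1],[0,0,-6.1]]}' 60 40
python3 -m crank '{"slide":[[32,-1,0],[32,-1,0],[32,-1,0],[32,-1,0],[32,-1,0],[32,-1,0],[32,-1,0],[32,-1,0],[32,-1,0],[32,-1,0],[30,-1,0],[30,-1,0]],"dr":[[0,0,0],[0,0,0],[0,0,0],[0,0,0],[0,0,0],[0,0,0],[0,0,0],[0,0,0],[0,0,0],[0,0,0],[0,0,0],[0,0,0]]}'
python3 - <<'E'
from bench import ctrl
from h import *
need(ctrl,[.4517,-.2363,.20],63.2)
s=ctrl.snapshot("wrist"); cv2.imwrite("pics/w1.png",s["color"][:,:,::-1]); np.savez("w1.npz",**s)
E
```

```text
clock: 0.65
position: [0.2913, -0.5808, 0.2308]
ee_rot: [0.85, 0.526, 0.0, -0.0]
wrist_force: [0.3, 0.4, 0.8]
finger_gap: 0.0604
clock: 1.65
position: [0.4521, -0.2347, 0.2311]
ee_rot: [0.852, 0.524, -0.0, -0.0]
wrist_force: [0.1, -0.3, 0.2]
finger_gap: 0.0601
t 1.65 pos [ 452.1 -234.7  231.1] xyaw 63.23 gap 60.1 F [ 0.1 -0.3  0.2] M [ 0.003 -0.043  0.052] q6 -0.23
turn first (deg) [-0.01 -0.01  0.03]
slide now-frame [-1.6  0.4 31.1]  after-turn frame [-1.6  0.4 31.1]
```

View pics/w1.png

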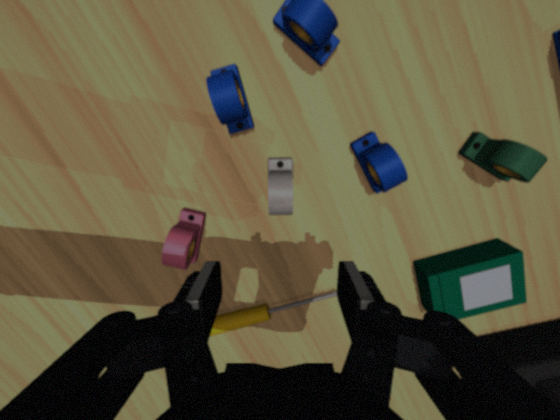

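The wrist view shows the silver housing at (280,187), upright and in line with the fingers, with no neighbour near the finger paths. I'll check its position from wrist depth before going down.

Run:
```python
from h import *
s=dict(np.load("w1.npz")); W=cloud(s)[140:230,255:310].reshape(-1,3)
for lo,hi in [(.008,.022),(.045,.09)]:
    P=W[(W[:,2]>lo)&(W[:,2]<hi)]; print(len(P),cv2.minAreaRect((P[:,:2]*1000).astype(np.float32)),P[:,2].max())
```

```text
314 ((463.1123046875, -216.4701690673828), (18.87022590637207, 29.305423736572266), 64.11595153808594) 0.021783094467515418
1044 ((452.8310852050781, -238.53248596191406), (45.869693756103516, 25.886974334716797), 63.4353141784668) 0.07285875028276764
```

```bash
python3 -m crank '{"slide":[[-2.3,1,25],[0,0,25],[0,0,25],[0,0,25],[0,0,25],[0,0,25],[0,0,20],[0,0,15],[0,0,10],[0,0,5],[0,0,0]],"dr":[[0,0,0],[0,0,0],[0,0,0],[0,0,0],[0,0,0],[0,0,0],[0,0,0],[0,0,0],[0,0,0],[0,0,0],[0,0,0]]}' 60 40
python3 -m crank '{"slide":[[0,0,0],[0,0,0],[0,0,0],[0,0,0],[0,0,0],[0,0,0],[0,0,0],[0,0,0]],"dr":[[0,0,0],[0,0,0],[0,0,0],[0,0,0],[0,0,0],[0,0,0],[0,0,0],[0,0,0]]}' 15 50
python3 -c "
from bench import ctrl
from h import *
need(ctrl)"
```

```text
clock: 2.62
position: [0.4511, -0.2386, 0.0304]
ee_rot: [0.852, 0.524, -0.0, -0.001]
wrist_force: [0.4, -0.5, -0.7]
finger_gap: 0.06
clock: 3.28
position: [0.4522, -0.2395, 0.0325]
ee_rot: [0.852, 0.524, 0.0, 0.001]
wrist_force: [-3.0, -0.3, 6.3]
finger_gap: 0.0253
t 3.28 pos [ 452.2 -239.5   32.5] xyaw 63.24 gap 25.3 F [-3.  -0.3  6.3] M [ 0.13   0.272 -0.015] q6 -0.24
turn first (deg) [0.09 0.03 0.  ]
```

```bash
python3 -m crank '{"slide":[[0,0,-5],[0,0,-10],[0,0,-20],[0,0,-25],[0,0,-25],[0,0,-25],[0,0,-25],[0,0,-25],[0,0,-20],[0,0,0]],"dr":[[0,0,0],[0,0,0],[0,0,0],[0,0,0],[0,0,0],[0,0,0],[0,0,0],[0,0,0],[0,0,0],[0,0,0]]}'
python3 - <<'E'
from bench import ctrl
from h import *
# viewing pose: 0.09 m to vise -y of seat
e=np.array([np.cos(np.radians(60.8)),np.sin(np.radians(60.8))]);f=np.array([-e[1],e[0]])
seat=np.array([.587,.1825]); p=seat-.12*f; print(p)
need(ctrl,[*p,.21],150.8)
E
```

```text
clock: 4.12
position: [0.4535, -0.2403, 0.2164]
ee_rot: [0.852, 0.524, 0.001, 0.004]
wrist_force: [0.5, -0.7, -2.4]
finger_gap: 0.0256
[0.69175065 0.12395684]
t 4.12 pos [ 453.5 -240.3  216.4] xyaw 63.24 gap 25.6 F [ 0.5 -0.7 -2.4] M [-0.034 -0.042 -0.044] q6 -0.24
turn first (deg) [  0.31   0.48 -87.55]
slide now-frame [432.5  48.7   5.9]  after-turn frame [-30.3 434.2   6.4]
```

Run:
```python
from h import *
s=dict(np.load("top0.npz"))
print("can",ray(s,289,118,.19),"tin",ray(s,242,118,.104))
```

```text
can [ 0.75014771 -0.03934093  0.19      ] tin [0.76788579 0.08016917 0.104     ]
```

```bash
python3 -m crank '{"slide":[[0,0,0],[0,0,0],[0,0,0],[0,0,0],[0,0,0],[0,0,0],[0,0,0],[0,0,0],[0,0,0],[0,0,0],[0,0,0],[0,0,0]],"dr":[[0.3,0.5,-6],[0,0,-7],[0,0,-7],[0,0,-7],[0,0,-7],[0,0,-7],[0,0,-7],[0,0,-7],[0,0,-7],[0,0,-7],[0,0,-7],[0,0,-7]]}'
python3 -m crank '{"slide":[[0,15,0],[0,30,0],[1,40,0],[1,40,0],[1,40,0],[1,40,0],[1,40,0],[1,40,0],[1,40,0],[1,40,0],[1,30,0],[1,25,0]],"dr":[[0,0,-4.5],[0,0,0],[0,0,0],[0,0,0],[0,0,0],[0,0,0],[0,0,0],[0,0,0],[0,0,0],[0,0,0],[0,0,0],[0,0,0]]}'
python3 -m crank '{"slide":[[0,10,0],[0,0,0],[0,0,0]],"dr":[[0,0,0],[0,0,0],[0,0,0]]}'
python3 - <<'E'
from bench import ctrl
from h import *
need(ctrl,[.657,.144,.21],150.8)
for n in ["wrist","top"]:
    s=ctrl.snapshot(n); cv2.imwrite(f"pics/{n}2.png",s["color"][:,:,::-1]); np.savez(f"{n}2.npz",**s)
E
```

```text
clock: 5.12
position: [0.4507, -0.238, 0.2092]
ee_rot: [0.288, 0.958, 0.005, -0.004]
wrist_force: [-0.0, 0.5, -3.9]
finger_gap: 0.0254
clock: 6.12
position: [0.6487, 0.1344, 0.2122]
ee_rot: [0.252, 0.968, 0.004, -0.004]
wrist_force: [0.3, -1.1, -3.9]
finger_gap: 0.0251
clock: 6.37
position: [0.6532, 0.1402, 0.2131]
ee_rot: [0.252, 0.968, 0.004, -0.003]
wrist_force: [-0.5, -0.7, -5.4]
finger_gap: 0.0251
t 6.37 pos [653.2 140.2 213.1] xyaw 150.77 gap 25.1 F [-0.5 -0.7 -5.4] M [ 0.01   0.004 -0.025] q6 -1.02
turn first (deg) [ 0.35 -0.47 -0.04]
slide now-frame [-1.5  5.1  3.1]  after-turn frame [-1.5  5.2  3.1]
```

View pics/wrist2.png

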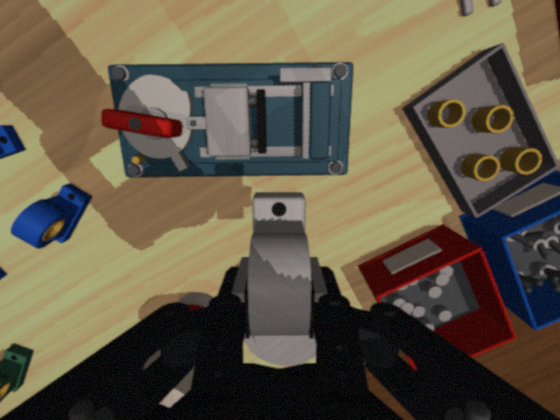

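The wrist view shows the whole vise: fixed jaw at (306,118), end stop at (305,75), pad at (262,122), knob at (140,122). The held housing hangs straight at (280,260). I'll fit the vise pose from this view.

```bash
cat > fit.py <<'E'
from h import *
s=dict(np.load("wrist2.npz")); W=cloud(s); Z=W[...,2]; c=s["color"]
m=np.zeros(Z.shape,np.uint8); sub=(slice(50,190),slice(95,365)); m[sub]=(Z[sub]>.006)
n,l,st,_=cv2.connectedComponentsWithStats(m); k=1+st[1:,4].argmax(); vm=l==k; print(st[k])
P=W[vm&(Z<.016)]; r=cv2.minAreaRect((P[:,:2]*1000).astype(np.float32)); print("flange depth",r)
ct,_=cv2.findContours(vm.astype(np.uint8),cv2.RETR_EXTERNAL,cv2.CHAIN_APPROX_NONE)
Q=np.array([ray(s,u,v,.012)[:2] for u,v in ct[0][:,0]]);r2=cv2.minAreaRect((Q*1000).astype(np.float32)); print("contour",r2)
print("bench",np.nanmedian(Z[190:230,110:200]))
for rr in (r,r2):
    w,h=rr[1]; yaw=rr[2] if w>h else rr[2]-90
    yaw=yaw%180; a=np.radians(yaw); e=np.array([np.cos(a),np.sin(a)]); f=np.array([-e[1],e[0]])
    o=np.array(rr[0])/1000+.015*e; D=W[...,:2]-o; X=D@e;Y=D@f
    print("yaw",yaw,"o",o,"seat",o+.04*e+.001*f,"knob",o-.087*e)
    def q(name,mm): print(name,mm.sum(),"x",np.percentile(X[mm],[1,50,99]).round(4),"y",np.percentile(Y[mm],[1,50,99]).round(4),"z",np.median(Z[mm]).round(4))
    q("jaw",vm&(Z>.053)&(X>.045)&(X<.1)&(abs(Y)<.025))
    q("endstop",vm&(Z>.048)&(Z<.056)&(X>.02)&(Y>.03))
    q("slide",vm&(Z>.046)&(X>-.045)&(X<.01)&(abs(Y)<.04))
    q("pad",vm&(Z>.046)&(X>.01)&(X<.04)&(abs(Y)<.04))
    hsv=cv2.cvtColor(c,cv2.COLOR_RGB2HSV); red=vm&((hsv[...,0]<8)|(hsv[...,0]>172))&(hsv[...,1]>150)&(Z>.085)
    q("red",red); R=W[red]; print(cv2.minAreaRect((R[:,:2]*1000).astype(np.float32)))
E
python3 fit.py
```

```text
[  102    62   252   116 26695]
flange depth ((562.4840087890625, 132.56407165527344), (260.3244323730469, 120.39596557617188), 61.4174690246582)
contour ((558.7033081054688, 125.61181640625), (274.33709716796875, 119.05657958984375), 61.41553497314453)
bench 0.0013355929485360852
yaw 61.4174690246582 o [0.56966037 0.145736  ] seat [0.58791921 0.18133958] knob [0.52803747 0.06933879]
jaw 1468 x [0.0585 0.071  0.084 ] y [-0.0242  0.0004  0.0244] z 0.0575
endstop 782 x [0.0366 0.0599 0.0841] y [0.0315 0.0414 0.0476] z 0.053
slide 3203 x [-0.0426 -0.0149  0.0078] y [-0.0309  0.0014  0.0316] z 0.0553
pad 635 x [0.0107 0.0179 0.0384] y [-0.0292  0.0037  0.0389] z 0.0543
red 1210 x [-0.1135 -0.082  -0.0566] y [-0.0105  0.0006  0.0111] z 0.0927
((528.493408203125, 70.8219985961914), (58.850990295410156, 15.316069602966309), 51.157508850097656)
yaw 61.41553497314453 o [0.56588011 0.13878351] seat [0.58414015 0.17438647] knob [0.52425464 0.0623877 ]
jaw 1467 x [0.0664 0.0789 0.092 ] y [-0.0242  0.0004  0.0244] z 0.0575
endstop 782 x [0.0445 0.0678 0.092 ] y [0.0315 0.0414 0.0476] z 0.053
slide 2954 x [-0.0441 -0.0107  0.0096] y [-0.0309  0.0015  0.0316] z 0.0553
pad 1001 x [0.0102 0.0227 0.0299] y [-0.0295  0.0019  0.0298] z 0.0544
red 1210 x [-0.1056 -0.074  -0.0487] y [-0.0105  0.0006  0.0111] z 0.0927
((528.493408203125, 70.8219985961914), (58.850990295410156, 15.316069602966309), 51.157508850097656)
```

Run:
```python
from h import *
from bench import ctrl
s=dict(np.load("wrist2.npz")); W=cloud(s); Z=W[...,2]
p=ctrl.sense()["position"]; print(p)
a=np.radians(61.42); e=np.array([np.cos(a),np.sin(a)]); f=np.array([-e[1],e[0]])
D=W[...,:2]-p[:2]; X=D@e;Y=D@f
reg=np.zeros(Z.shape,bool); reg[190:340,245:320]=1
for r in range(198,340,10):
    row=reg[r]&(Z[r]>.15); 
    if row.sum(): print(r,row.sum(),"x",X[r][row].min().round(4),X[r][row].max().round(4),"y",np.median(Y[r][row]).round(4),"z",np.median(Z[r][row]).round(4))
```

```text
[0.65341473 0.13922818 0.21391656]
198 53 x -0.0148 0.0145 y 0.0364 z 0.1969
208 53 x -0.0149 0.0143 y 0.031 z 0.1979
218 53 x -0.0151 0.0142 y 0.0251 z 0.1978
228 53 x -0.0154 0.0145 y 0.0238 z 0.2107
238 56 x -0.0135 0.0122 y 0.0256 z 0.2294
248 59 x -0.0134 0.012 y 0.0239 z 0.2368
258 72 x -0.018 0.0184 y 0.0213 z 0.2414
268 75 x -0.0167 0.0179 y 0.0183 z 0.2448
278 74 x -0.0159 0.017 y 0.0151 z 0.2475
288 74 x -0.0149 0.0158 y 0.0116 z 0.2494
298 75 x -0.0147 0.0149 y 0.008 z 0.251
308 75 x -0.015 0.0139 y 0.0037 z 0.2517
318 75 x -0.0152 0.0136 y -0.0012 z 0.2515
328 75 x -0.0153 0.0136 y -0.0074 z 0.25
338 15 x -0.0156 0.0138 y -0.0108 z 0.2522
```

Run:
```python
from bench import ctrl
from h import *
need(ctrl,[.5954,.1782,.13],151.4)
```

```text
t 6.47 pos [653.4 139.2 213.9] xyaw 150.66 gap 25.3 F [-0.5 -0.2 -4.7] M [-0.006  0.005  0.024] q6 -1.02
turn first (deg) [ 0.39 -0.42 -0.74]
slide now-frame [69.   5.  84.5]  after-turn frame [69.6  6.4 83.9]
```

```bash
python3 -m crank '{"slide":[[0,0,0],[15,1,10],[20,2,20],[20,2,20],[15,1.4,20],[0,0,14],[0,0,0],[0,0,0]],"dr":[[0.4,-0.4,-0.7],[0,0,0],[0,0,0],[0,0,0],[0,0,0],[0,0,0],[0,0,0],[0,0,0]]}'
python3 - <<'E'
from bench import ctrl
from h import *
need(ctrl,[.5954,.1782,.10],151.4)
need(ctrl)
s=ctrl.snapshot("wrist"); cv2.imwrite("pics/w3.png",s["color"][:,:,::-1]); np.savez("w3.npz",**s)
E
```

```text
clock: 7.13
position: [0.596, 0.1788, 0.1306]
ee_rot: [0.247, 0.969, 0.0, 0.0]
wrist_force: [0.2, -0.6, -3.1]
finger_gap: 0.0254
t 7.13 pos [596.  178.8 130.6] xyaw 151.4 gap 25.4 F [ 0.2 -0.6 -3.1] M [-0.049 -0.016 -0.025] q6 -0.96
turn first (deg) [ 0.03  0.05 -0.  ]
slide now-frame [ 0.2 -0.8 30.6]  after-turn frame [ 0.2 -0.8 30.6]
t 7.13 pos [596.  178.8 130.6] xyaw 151.4 gap 25.4 F [ 0.2 -0.6 -3.1] M [-0.049 -0.016 -0.025] q6 -0.96
turn first (deg) [0.03 0.05 0.  ]
```

View pics/w3.png

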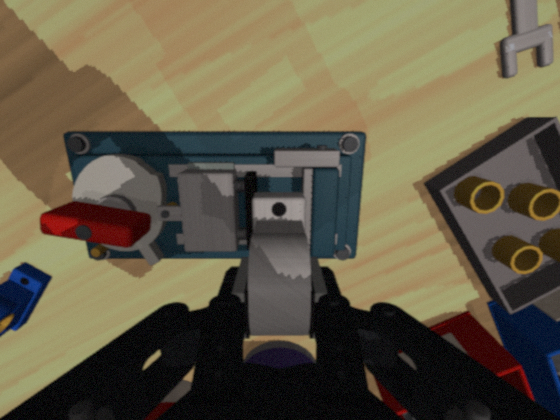

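The foot at (278,212) lines up between the pad (250,185) and the fixed jaw face (302,190). A numeric check of the lateral gap comes before lowering.

Run:
```python
from h import *
s=dict(np.load("w3.npz")); W=cloud(s); Z=W[...,2]
p=np.array([.596,.1788])
a=np.radians(61.42); e=np.array([np.cos(a),np.sin(a)]); f=np.array([-e[1],e[0]])
D=W[...,:2]-p; X=(D@e)*1000;Y=(D@f)*1000
def q(n,mm): print(n,mm.sum(),"x",np.percentile(X[mm],[1,99]).round(1),"y",np.percentile(Y[mm],[1,99]).round(1),"z",np.median(Z[mm]).round(4))
reg=np.zeros(Z.shape,bool); reg[190:235,240:320]=1
q("foot",reg&(Z>.10)&(Z<.122))
q("jaw",(Z>.053)&(Z<.062)&(X>8)&(X<60)&(Y>5)&(Y<30))
q("stop",(Z>.049)&(Z<.0555)&(X>-15)&(X<60)&(Y>34)&(Y<70))
q("pad/slide",(Z>.05)&(Z<.062)&(X>-60)&(X<0)&(Y>5)&(Y<30))
# yaw of foot left edge
rows=[r for r in range(196,222,3)]
L=np.array([[X[r][reg[r]&(Z[r]>.1)].min(),X[r][reg[r]&(Z[r]>.1)].max(),Y[r,280]] for r in rows]); print(L.round(1))
```

```text
foot 1715 x [-16.3  13. ] y [19.4 36.3] z 0.115
jaw 1041 x [17.7 42.4] y [ 5.3 29.6] z 0.0576
stop 1225 x [-4.6 42.3] y [35.  55.5] z 0.0531
pad/slide 1308 x [-59.6 -20.6] y [ 5.2 29.6] z 0.0552
[[-15.8  12.5  36.3]
 [-16.   12.8  35.3]
 [-16.   12.7  33.8]
 [-16.1  12.8  31.9]
 [-16.1  12.9  30.6]
 [-16.2  13.   28.6]
 [-16.2  12.9  26.9]
 [-16.3  13.   25.1]
 [-16.3  13.2  23.4]]
```

```bash
python3 -m crank '{"slide":[[0,0.5,15],[0,0,15],[0,0,12],[0,0,8],[0,0,6],[0,0,4],[0,0,3],[0,0,0],[0,0,0]],"dr":[[0,0,0],[0,0,0],[0,0,0],[0,0,0],[0,0,0],[0,0,0],[0,0,0],[0,0,0],[0,0,0]]}'
python3 -c "
from bench import ctrl
from h import *
need(ctrl)"
python3 -m crank '{"slide":[[0,0,1.5],[0,0,1],[0,0,0]],"dr":[[0,0,0],[0,0,0],[0,0,0]]}'
python3 -c "
from bench import ctrl
from h import *
need(ctrl)"
```

```text
clock: 7.93
position: [0.5966, 0.1802, 0.0682]
ee_rot: [0.247, 0.969, 0.001, 0.001]
wrist_force: [0.1, 0.3, -4.1]
finger_gap: 0.0253
t 7.93 pos [596.6 180.2  68.2] xyaw 151.43 gap 25.3 F [ 0.1  0.3 -4.1] M [-0.022 -0.01  -0.021] q6 -0.96
turn first (deg) [0.09 0.09 0.  ]
clock: 8.18
position: [0.5962, 0.1801, 0.0654]
ee_rot: [0.247, 0.969, 0.0, 0.001]
wrist_force: [-0.1, 0.2, -4.1]
finger_gap: 0.0253
t 8.18 pos [596.2 180.1  65.4] xyaw 151.43 gap 25.3 F [-0.1  0.2 -4.1] M [ 0.057  0.006 -0.038] q6 -0.96
turn first (deg) [0.07 0.06 0.  ]
```

No contact yet. I'll keep lowering in small steps.

```bash
python3 -m crank '{"slide":[[0,0,1],[0,0,1],[0,0,0]],"dr":[[0,0,0],[0,0,0],[0,0,0]]}'
python3 -m crank '{"slide":[[0,0,0.7],[0,0,0],[0,0,0]],"dr":[[0,0,0],[0,0,0],[0,0,0]]}'
```

```text
clock: 8.43
position: [0.5961, 0.1801, 0.0631]
ee_rot: [0.247, 0.969, 0.0, 0.0]
wrist_force: [-0.5, -0.1, -4.7]
finger_gap: 0.0255
clock: 8.68
position: [0.5962, 0.1801, 0.0626]
ee_rot: [0.247, 0.969, 0.0, 0.001]
wrist_force: [-0.5, 0.0, -4.1]
finger_gap: 0.0254
```

```bash
python3 -m crank '{"slide":[[0,0,0.6],[0,0,0],[0,0,0]],"dr":[[0,0,0],[0,0,0],[0,0,0]]}'
python3 -m crank '{"slide":[[0,0,0.5],[0,0,0],[0,0,0]],"dr":[[0,0,0],[0,0,0],[0,0,0]]}'
```

```text
clock: 8.93
position: [0.5963, 0.1801, 0.0625]
ee_rot: [0.247, 0.969, 0.0, 0.001]
wrist_force: [-1.2, 0.5, 1.2]
finger_gap: 0.0258
clock: 9.18
position: [0.5964, 0.1801, 0.0625]
ee_rot: [0.247, 0.969, 0.0, 0.001]
wrist_force: [-3.0, -0.8, 5.5]
finger_gap: 0.0251
```

On the bed, at the height predicted. I'll ease the load off and slide toward the end stop (+tool x), watching the force.

```bash
python3 -m crank '{"slide":[[0,0,-1],[1,0,0],[1,0,0],[1,0,0],[1,0,0],[0,0,0],[0,0,0]],"dr":[[0,0,0],[0,0,0],[0,0,0],[0,0,0],[0,0,0],[0,0,0],[0,0,0]]}'
python3 -m crank '{"slide":[[1,0,0],[0,0,0],[0,0,0]],"dr":[[0,0,0],[0,0,0],[0,0,0]]}'
python3 -m crank '{"slide":[[1,0,0],[0,0,0],[0,0,0]],"dr":[[0,0,0],[0,0,0],[0,0,0]]}'
```

```text
clock: 9.77
position: [0.5928, 0.1821, 0.0625]
ee_rot: [0.247, 0.969, 0.001, 0.001]
wrist_force: [0.8, -1.1, -1.6]
finger_gap: 0.0255
clock: 10.02
position: [0.5919, 0.1826, 0.0626]
ee_rot: [0.247, 0.969, 0.001, 0.001]
wrist_force: [0.8, -0.6, -1.8]
finger_gap: 0.0256
clock: 10.27
position: [0.591, 0.183, 0.0626]
ee_rot: [0.247, 0.969, 0.001, 0.001]
wrist_force: [0.8, -0.2, -1.8]
finger_gap: 0.0255
```

```bash
python3 -m crank '{"slide":[[0.7,0,0],[0,0,0],[0,0,0]],"dr":[[0,0,0],[0,0,0],[0,0,0]]}'
```

```text
clock: 10.52
position: [0.5904, 0.1833, 0.0626]
ee_rot: [0.247, 0.969, 0.0, 0.001]
wrist_force: [1.2, -1.3, -0.8]
finger_gap: 0.0253
```

```bash
python3 -m crank '{"slide":[[0.5,0,0],[0,0,0],[0,0,0]],"dr":[[0,0,0],[0,0,0],[0,0,0]]}'
python3 -m crank '{"slide":[[0.5,0,0],[0,0,0],[0,0,0]],"dr":[[0,0,0],[0,0,0],[0,0,0]]}'
python3 -m crank '{"slide":[[0.4,0,0],[0,0,0],[0,0,0]],"dr":[[0,0,0],[0,0,0],[0,0,0]]}'
```

```text
clock: 10.77
position: [0.5901, 0.1834, 0.0626]
ee_rot: [0.247, 0.969, 0.0, 0.001]
wrist_force: [2.9, -0.5, -0.9]
finger_gap: 0.0256
clock: 11.02
position: [0.59, 0.1835, 0.0627]
ee_rot: [0.247, 0.969, 0.0, 0.001]
wrist_force: [4.8, -2.3, -2.6]
finger_gap: 0.0253
clock: 11.27
position: [0.59, 0.1835, 0.0627]
ee_rot: [0.247, 0.969, 0.0, 0.002]
wrist_force: [4.9, -3.2, -3.1]
finger_gap: 0.0258
```

The end stop gives 5.9 N with no further travel, so the foot is butted. I'll relax most of the push and open gently.

```bash
python3 -m crank '{"slide":[[-0.5,0,0.5],[0,0,0]],"dr":[[0,0,0],[0,0,0]]}'
python3 -m crank '{"slide":[[0,0,0],[0,0,0],[0,0,0],[0,0,0],[0,0,0],[0,0,0]],"dr":[[0,0,0],[0,0,0],[0,0,0],[0,0,0],[0,0,0],[0,0,0]]}' 46 20
python3 -m crank '{"slide":[[0,0,-5],[0,0,-10],[0,0,-20],[0,0,-25],[0,0,-30],[0,0,-30],[0,0,-10],[0,0,0],[0,0,0]],"dr":[[0,0,0],[0,0,0],[0,0,0],[0,0,0],[0,0,0],[0,0,0],[0,0,0],[0,0,0],[0,0,0]]}'
python3 - <<'E'
from bench import ctrl
from h import *
need(ctrl)
s=ctrl.snapshot("wrist"); cv2.imwrite("pics/w4.png",s["color"][:,:,::-1]); np.savez("w4.npz",**s)
W=cloud(s); Z=W[...,2]
a=np.radians(61.42); e=np.array([np.cos(a),np.sin(a)]); f=np.array([-e[1],e[0]])
o=np.array([.56966,.14574]); D=W[...,:2]-o; X=(D@e)*1000;Y=(D@f)*1000
def q(n,mm): print(n,mm.sum(),"x",np.percentile(X[mm],[1,99]).round(1),"y",np.percentile(Y[mm],[1,99]).round(1),"z",np.median(Z[mm]).round(4))
box=(X>10)&(X<80)&(abs(Y)<60)
q("body",box&(Z>.07)&(Z<.108)&(X<60)&(abs(Y)<30))
P=W[box&(Z>.08)&(Z<.108)&(X<60)&(abs(Y)<30)]; print(cv2.minAreaRect((P[:,:2]*1000).astype(np.float32)),np.nanmax(P[:,2]))
q("jaw",(Z>.053)&(Z<.062)&(X>52)&(X<90)&(abs(Y)<25))
q("stop",(Z>.049)&(Z<.0555)&(X>30)&(X<90)&(Y>30)&(Y<55))
q("foot",(Z>.042)&(Z<.049)&(X>20)&(X<56)&(Y>20)&(Y<45))
E
```

```text
clock: 11.43
position: [0.5901, 0.1835, 0.0626]
ee_rot: [0.247, 0.969, 0.0, 0.001]
wrist_force: [3.1, -3.5, 0.4]
finger_gap: 0.0254
clock: 11.93
position: [0.5893, 0.1839, 0.0619]
ee_rot: [0.247, 0.969, 0.0, 0.0]
wrist_force: [0.2, 0.3, -0.1]
finger_gap: 0.0463
clock: 12.68
position: [0.5893, 0.1837, 0.1921]
ee_rot: [0.247, 0.969, 0.001, 0.001]
wrist_force: [1.0, -0.1, 0.2]
finger_gap: 0.046
t 12.68 pos [589.3 183.7 192.1] xyaw 151.43 gap 46.0 F [ 1.  -0.1  0.2] M [-0.024  0.003 -0.004] q6 -0.95
turn first (deg) [0.09 0.08 0.  ]
body 1669 x [28.6 54.2] y [-20.2  24.9] z 0.0981
((587.6820678710938, 183.03793334960938), (25.970932006835938, 46.081546783447266), 61.63742446899414) 0.10317914465199989
jaw 1337 x [58.6 84. ] y [-24.7  24.2] z 0.0576
stop 710 x [37.4 84.2] y [31.3 47.8] z 0.053
foot 421 x [26.3 55.8] y [21.3 35.6] z 0.047
```

View pics/w4.png

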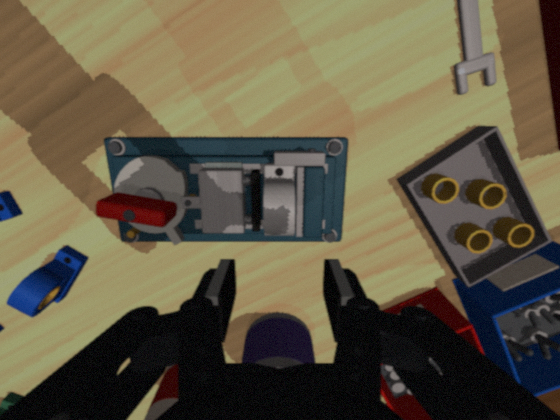

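Housing is in: upright, yaw 61.6°, x about 41 and y about 2 mm in the vise, top at z of about 0.10, released with near-zero force. Now the knob: its bar points at about 51° in the world, and the tool x axis will go along it. I'll turn first, 100° about tool z.

```bash
python3 -m crank '{"slide":[[0,0,0],[0,0,0],[0,0,0],[0,0,0],[0,0,0],[0,0,0],[0,0,0],[0,0,0],[0,0,0],[0,0,0],[0,0,0],[0,0,0]],"dr":[[0,0,7],[0,0,7],[0,0,7],[0,0,7],[0,0,7],[0,0,7],[0,0,7],[0,0,7],[0,0,7],[0,0,7],[0,0,7],[0,0,7]]}'
python3 -m crank '{"slide":[[0,0,0],[0,0,0],[0,0,0],[0,0,0]],"dr":[[0,0,7],[0,0,7],[0,0,2.2],[0,0,0]]}'
python3 - <<'E'
from bench import ctrl
from h import *
e=np.array([np.cos(np.radians(51.2)),np.sin(np.radians(51.2))])
need(ctrl,[*(np.array([.5284,.0705])-.08*e),.19],51.2)
E
```

```text
clock: 13.73
position: [0.5878, 0.1834, 0.1889]
ee_rot: [0.833, 0.553, -0.002, -0.001]
wrist_force: [-0.6, 0.3, -0.1]
finger_gap: 0.0458
clock: 14.07
position: [0.5879, 0.1835, 0.1891]
ee_rot: [0.902, 0.432, -0.002, -0.001]
wrist_force: [-0.2, -0.4, 0.3]
finger_gap: 0.0461
t 14.07 pos [587.9 183.5 189.1] xyaw 51.2 gap 46.1 F [-0.2 -0.4  0.3] M [-0.047  0.003  0.051] q6 0.8
turn first (deg) [-0.15  0.12 -0.  ]
slide now-frame [-205.3   24.4   -0.6]  after-turn frame [-205.3   24.4   -0.9]
```

```bash
python3 -m crank '{"slide":[[-15,2,0],[-28,3.4,0],[-28,3.4,0],[-28,3.4,0],[-28,3.4,0],[-28,3.4,0],[-28,3.4,0],[-22,2,0],[0,0,0],[0,0,0]],"dr":[[0,0,0],[0,0,0],[0,0,0],[0,0,0],[0,0,0],[0,0,0],[0,0,0],[0,0,0],[0,0,0],[0,0,0]]}'
cat > knob.py <<'E'
import sys
from bench import ctrl
from h import *
name=sys.argv[1]
st=ctrl.sense(); s=ctrl.snapshot("wrist"); cv2.imwrite(f"pics/{name}.png",s["color"][:,:,::-1]); np.savez(name+".npz",**s)
W=cloud(s); Z=W[...,2]; hsv=cv2.cvtColor(s["color"],cv2.COLOR_RGB2HSV)
near=np.hypot(W[...,0]-.528,W[...,1]-.0705)<.05
red=near&((hsv[...,0]<8)|(hsv[...,0]>172))&(hsv[...,1]>140)&(Z>.086)&(Z<.1)
P=W[red]; print("knob",len(P),cv2.minAreaRect((P[:,:2]*1000).astype(np.float32)),np.median(P[:,2]))
E
python3 knob.py w5; python3 -c "
from bench import ctrl
from h import *
need(ctrl,[.5284,.0705,.19])"
```

```text
clock: 14.9
position: [0.479, 0.0081, 0.1905]
ee_rot: [0.902, 0.432, 0.0, -0.001]
wrist_force: [0.9, 0.3, 0.9]
finger_gap: 0.0462
knob 1360 ((527.8598022460938, 69.79869842529297), (58.18180465698242, 14.990618705749512), 51.66893768310547) 0.09267906139080587
t 14.95 pos [479.5   8.7 190.8] xyaw 51.23 gap 45.8 F [ 1.1  0.1 -0.5] M [-0.065 -0.03   0.012] q6 0.46
turn first (deg) [-0.05 -0.06  0.  ]
slide now-frame [78.8 -0.6  0.8]  after-turn frame [78.8 -0.6  0.8]
```

View pics/w5.png

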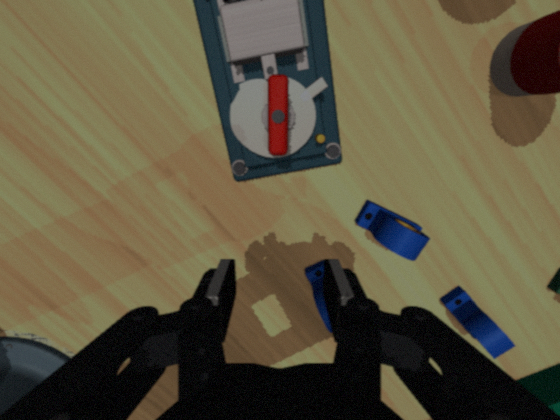

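The bar at (278,115) lines up with the tool, and the knob centre measures (527.9,69.8). The lug is at (316,89) and the brass pin at (321,138). From those I'll estimate the turn expected before the stop.

Run:
```python
from h import *
s=dict(np.load("w5.npz")); k=np.array([.5281,.0701])
img=s["color"]; cv2.imwrite("pics/cam.png",cv2.resize(img[55:185,200:350],None,fx=4.5,fy=4.5,interpolation=3)[:,:,::-1])
for n,u,v,h in [("lug",318,88,.047),("pin",321,138,.05)]:
    d=ray(s,u,v,h)[:2]-k; print(n,np.linalg.norm(d)*1000,np.degrees(np.arctan2(d[1],d[0])))
```

```text
lug 42.99925448458541 -5.531746425839533
pin 44.476833617735046 -64.63964280564768
```

View pics/cam.png

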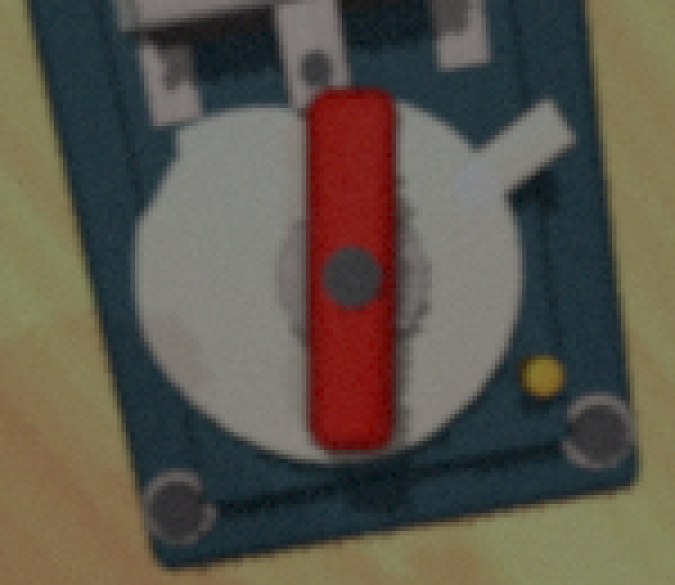

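By the lug-to-pin angle, less their widths, the stop is about 48° away, so the notch is at about 46°. The visible notch against the roller gives about 50°. Now down onto the bar and grip.

```bash
python3 -m crank '{"slide":[[15,0,0],[25,0,0],[25,0,0],[13.2,-0.2,10],[0,0,20],[0,0,25],[0,0,25],[0,0,20],[0,0,15],[0,0,9],[0,0,4],[0,0,0]],"dr":[[0,0,-0.3],[0,0,0],[0,0,0],[0,0,0],[0,0,0],[0,0,0],[0,0,0],[0,0,0],[0,0,0],[0,0,0],[0,0,0],[0,0,0]]}'
python3 -c "
from bench import ctrl
from h import *
need(ctrl,[.5281,.0700,.062],51.5)"
```

```text
clock: 15.95
position: [0.5283, 0.0705, 0.0629]
ee_rot: [0.9, 0.435, 0.0, -0.0]
wrist_force: [-0.2, -0.1, 0.4]
finger_gap: 0.0461
t 15.95 pos [528.3  70.5  62.9] xyaw 51.59 gap 46.1 F [-0.2 -0.1  0.4] M [ 0.025 -0.017 -0.038] q6 0.59
turn first (deg) [-0.05 -0.02  0.09]
slide now-frame [-0.6  0.1  0.9]  after-turn frame [-0.6  0.1  0.9]
```

```bash
python3 -m crank '{"slide":[[0,0,0],[0,0,0],[0,0,0],[0,0,0],[0,0,0],[0,0,0],[0,0,0],[0,0,0]],"dr":[[0,0,0],[0,0,0],[0,0,0],[0,0,0],[0,0,0],[0,0,0],[0,0,0],[0,0,0]]}' 6 90
python3 -c "
from bench import ctrl
from h import *
need(ctrl)"
```

```text
clock: 16.62
position: [0.5284, 0.071, 0.0654]
ee_rot: [0.901, 0.435, 0.001, -0.001]
wrist_force: [-6.6, 4.2, 8.1]
finger_gap: 0.0146
t 16.62 pos [528.4  71.   65.4] xyaw 51.52 gap 14.6 F [-6.6  4.2  8.1] M [ 0.698  1.028 -0.031] q6 0.59
turn first (deg) [-0.08 -0.12  0.  ]
```

```bash
python3 -m crank '{"slide":[[0,-0.8,-1.2],[0,0,0],[0,0,0]],"dr":[[0,0,0],[0,0,0],[0,0,0]]}'
python3 -c "
from bench import ctrl
from h import *
need(ctrl)"
```

```text
clock: 16.87
position: [0.5282, 0.071, 0.0655]
ee_rot: [0.901, 0.435, 0.001, -0.0]
wrist_force: [-0.8, 5.4, 0.7]
finger_gap: 0.0144
t 16.87 pos [528.2  71.   65.5] xyaw 51.52 gap 14.4 F [-0.8  5.4  0.7] M [0.804 0.074 0.054] q6 0.59
turn first (deg) [ 0.03 -0.15 -0.  ]
```

```bash
cat > r.py <<'E'
from bench import ctrl
from h import *
st=ctrl.sense(); M=Ro.from_quat(st["ee_rot"]).as_matrix()
y=np.degrees(np.arctan2(M[1,0],M[0,0])); p=st["position"]; F=st["wrist_force"]; 
print("turned",round(51.52-y,2),"Mz",st["moment"][2].round(3),"F tool",(M.T@F).round(1),"pos",(p*1000).round(1),"gap",round(st["finger_gap"]*1000,1),"q6",st["qpos"][5].round(2),"tau6",st["tau"][5].round(3))
E
python3 -m crank '{"slide":[[0.6,-0.5,0],[0,0,0],[0,0,0]],"dr":[[0,0,0],[0,0,0],[0,0,0]]}' >/dev/null; python3 r.py
python3 -m crank '{"slide":[[0,0,0],[0,0,0],[0,0,0]],"dr":[[0,0,2],[0,0,2],[0,0,0]]}' >/dev/null; python3 r.py
python3 -m crank '{"slide":[[0,0,0],[0,0,0],[0,0,0]],"dr":[[0,0,2],[0,0,2],[0,0,0]]}' >/dev/null; python3 r.py
```

```text
turned -0.01 Mz 0.006 F tool [-1.1 -2.9 -2.4] pos [528.2  71.1  65.4] gap 14.3 q6 0.59 tau6 0.023
turned 4.03 Mz -0.046 F tool [-0.3 -2.9 -4. ] pos [528.3  71.1  65.4] gap 14.5 q6 0.66 tau6 0.191
turned 7.98 Mz -0.062 F tool [-0.5 -2.4 -3.7] pos [528.3  71.1  65.4] gap 14.3 q6 0.73 tau6 0.189
```

```bash
python3 -m crank '{"slide":[[0,0,0],[0,0,0],[0,0,0]],"dr":[[0,0,2],[0,0,2],[0,0,0]]}' >/dev/null; python3 r.py
python3 -m crank '{"slide":[[0,0,0],[0,0,0],[0,0,0]],"dr":[[0,0,2],[0,0,2],[0,0,0]]}' >/dev/null; python3 r.py
python3 -m crank '{"slide":[[0,0,0],[0,0,0],[0,0,0]],"dr":[[0,0,2],[0,0,2],[0,0,0]]}' >/dev/null; python3 r.py
```

```text
turned 11.93 Mz 0.041 F tool [-1.4 -3.7 -4.7] pos [528.3  71.1  65.4] gap 14.2 q6 0.8 tau6 0.27
turned 15.92 Mz 0.035 F tool [-2.  -4.  -5.8] pos [528.3  71.1  65.4] gap 14.3 q6 0.87 tau6 0.258
turned 19.92 Mz 0.084 F tool [-1.3 -3.  -3.3] pos [528.2  71.1  65.4] gap 14.4 q6 0.94 tau6 0.261
```

```bash
python3 -m crank '{"slide":[[0,0,0],[0,0,0],[0,0,0]],"dr":[[0,0,2],[0,0,2],[0,0,0]]}' >/dev/null; python3 r.py
python3 -m crank '{"slide":[[0,0,0],[0,0,0],[0,0,0]],"dr":[[0,0,2],[0,0,1],[0,0,0]]}' >/dev/null; python3 r.py
python3 -m crank '{"slide":[[0,0,0],[0,0,0],[0,0,0]],"dr":[[0,0,2],[0,0,1],[0,0,0]]}' >/dev/null; python3 r.py
```

```text
turned 23.91 Mz 0.09 F tool [-2.3 -2.8 -5.1] pos [528.2  71.1  65.4] gap 14.6 q6 1.01 tau6 0.278
turned 26.88 Mz 0.169 F tool [-3.3 -2.5 -5.4] pos [528.2  71.1  65.4] gap 14.3 q6 1.06 tau6 0.188
turned 29.88 Mz 0.109 F tool [-3.7 -2.9 -5.3] pos [528.2  71.1  65.4] gap 14.5 q6 1.11 tau6 0.194
```

Run:
```python
from bench import ctrl
from h import *
for n in ("wrist","top","scene"):
    s=ctrl.snapshot(n); np.savez(n+"6.npz",**s)
    c=s["color"]; 
    if n=="top": c=cv2.resize(c[150:250,165:285],None,fx=5,fy=5,interpolation=3)
    if n=="scene": c=cv2.resize(c[200:320,260:380],None,fx=5,fy=5,interpolation=3)
    cv2.imwrite(f"pics/{n}6.png",c[:,:,::-1])
```

```text
(no output)
```

View pics/wrist6.png

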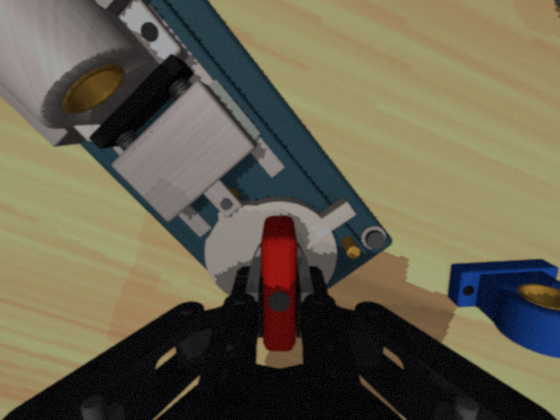

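View pics/scene6.png

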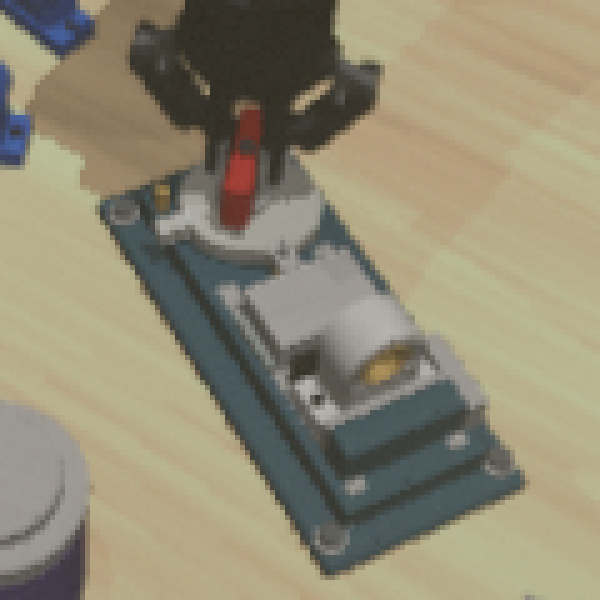

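View pics/top6.png

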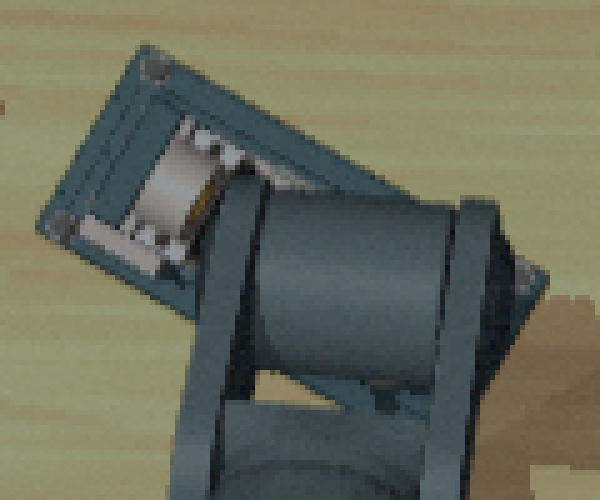

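The wrist view shows the bar still square in the fingers, with the lug at (338,220) now close to the pin at (352,247). The pad is touching the housing. I'll compute how much angle remains.

Run:
```python
from h import *
s=dict(np.load("wrist6.npz")); k=np.array([.5281,.0704])
for n,u,v,h in [("lug tip",345,211,.047),("lug mid",334,222,.047),("lug sideA",352,216,.047),("pin",352,244,.05)]:
    d=ray(s,u,v,h)[:2]-k; print(n,(np.linalg.norm(d)*1000).round(1),np.degrees(np.arctan2(d[1],d[0])).round(1))
cv2.imwrite("pics/lug.png",cv2.resize(s["color"][180:280,180:400],None,fx=3.5,fy=3.5,interpolation=3)[:,:,::-1])
```

```text
lug tip 47.1 -32.6
lug mid 38.5 -35.5
lug sideA 49.0 -38.3
pin 43.7 -57.2
```

View pics/lug.png

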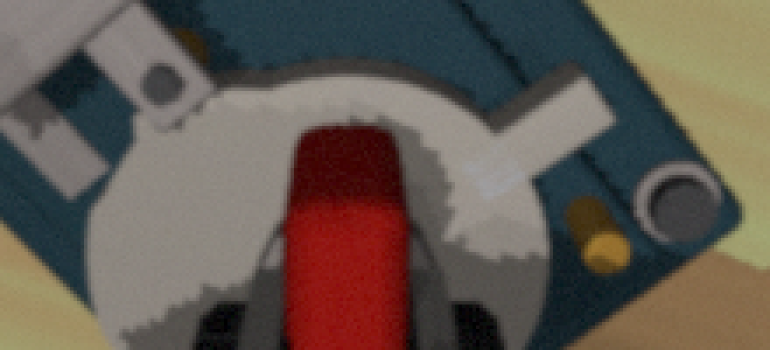

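The remaining 15° or so to the stop agrees with the estimate (stop at about 46–48° of turn). Going on in small steps.

```bash
python3 -m crank '{"slide":[[0,0,0],[0,0,0],[0,0,0]],"dr":[[0,0,1],[0,0,0.5],[0,0,0]]}' >/dev/null; python3 r.py
python3 -m crank '{"slide":[[0,0,0],[0,0,0],[0,0,0]],"dr":[[0,0,1],[0,0,0.5],[0,0,0]]}' >/dev/null; python3 r.py
python3 -m crank '{"slide":[[0,0,0],[0,0,0],[0,0,0]],"dr":[[0,0,1],[0,0,0.5],[0,0,0]]}' >/dev/null; python3 r.py
```

```text
turned 31.35 Mz 0.089 F tool [-3.3 -3.1 -5.1] pos [528.2  71.1  65.4] gap 14.5 q6 1.14 tau6 0.17
turned 32.84 Mz 0.18 F tool [-2.8 -2.6 -5. ] pos [528.2  71.1  65.4] gap 14.7 q6 1.17 tau6 0.241
turned 34.34 Mz 0.198 F tool [-4.7 -2.1 -5.2] pos [528.1  71.1  65.4] gap 14.4 q6 1.19 tau6 0.215
```

```bash
python3 -m crank '{"slide":[[0,0,0],[0,0,0],[0,0,0],[0,0,0]],"dr":[[0,0,1],[0,0,0.5],[0,0,0],[0,0,0]]}' >/dev/null; python3 r.py
python3 -m crank '{"slide":[[0,0,0],[0,0,0],[0,0,0],[0,0,0]],"dr":[[0,0,1],[0,0,0.5],[0,0,0],[0,0,0]]}' >/dev/null; python3 r.py
```

```text
turned 35.84 Mz 0.19 F tool [-2.3 -2.6 -4.9] pos [528.1  71.1  65.4] gap 14.4 q6 1.22 tau6 0.165
turned 37.31 Mz 0.234 F tool [-2.9 -3.3 -4.5] pos [528.1  71.1  65.4] gap 14.3 q6 1.24 tau6 0.256
```

```bash
python3 -m crank '{"slide":[[0,0,0],[0,0,0],[0,0,0]],"dr":[[0,0,1],[0,0,0.5],[0,0,0]]}' >/dev/null; python3 r.py
python3 - <<'E'
from bench import ctrl
from h import *
s=ctrl.snapshot("wrist"); np.savez("w7.npz",**s)
cv2.imwrite("pics/lug2.png",cv2.resize(s["color"][170:290,160:400],None,fx=3.3,fy=3.3,interpolation=3)[:,:,::-1])
E
```

```text
turned 38.85 Mz 0.124 F tool [-3.4 -2.7 -5.5] pos [528.1  71.1  65.4] gap 14.7 q6 1.27 tau6 0.206
```

View pics/lug2.png

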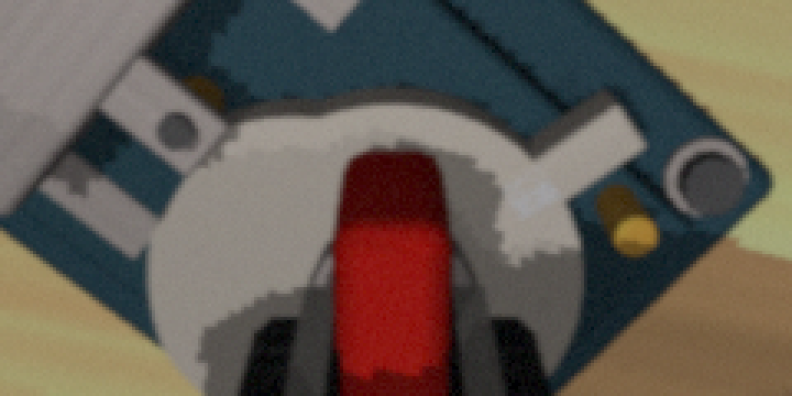

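```bash
for i in 1; do python3 -m crank '{"slide":[[0,0,0],[0,0,0],[0,0,0]],"dr":[[0,0,1],[0,0,0],[0,0,0]]}' >/dev/null; python3 r.py; done
python3 -m crank '{"slide":[[0,0,0],[0,0,0],[0,0,0]],"dr":[[0,0,1],[0,0,0],[0,0,0]]}' >/dev/null; python3 r.py
```

```text
turned 39.85 Mz 0.061 F tool [-2.8 -2.9 -6. ] pos [528.1  71.1  65.4] gap 14.6 q6 1.29 tau6 0.086
turned 40.89 Mz -0.094 F tool [-3.  -2.6 -6.2] pos [528.2  71.1  65.4] gap 14.6 q6 1.31 tau6 -0.105
```

```bash
python3 -m crank '{"slide":[[0,0,0],[0,0,0],[0,0,0]],"dr":[[0,0,1],[0,0,0],[0,0,0]]}' >/dev/null; python3 r.py
python3 -m crank '{"slide":[[0,0,0],[0,0,0],[0,0,0]],"dr":[[0,0,1],[0,0,0],[0,0,0]]}' >/dev/null; python3 r.py
```

```text
turned 41.91 Mz -0.165 F tool [-4.2 -2.1 -5.5] pos [528.2  71.1  65.4] gap 14.1 q6 1.32 tau6 -0.165
turned 42.94 Mz -0.302 F tool [-3.4 -2.  -5.8] pos [528.2  71.   65.4] gap 14.4 q6 1.34 tau6 -0.32
```

Torque has reversed, so we are past the crest. I'll follow the roller down gently until the pull fades, so it doesn't snap onto the pin.

```bash
python3 -m crank '{"slide":[[0,0,0],[0,0,0],[0,0,0]],"dr":[[0,0,1],[0,0,0],[0,0,0]]}' >/dev/null; python3 r.py
python3 -m crank '{"slide":[[0,0,0],[0,0,0],[0,0,0]],"dr":[[0,0,1],[0,0,0],[0,0,0]]}' >/dev/null; python3 r.py
```

```text
turned 43.97 Mz -0.508 F tool [-3.1 -2.1 -5.2] pos [528.2  71.1  65.4] gap 14.0 q6 1.36 tau6 -0.479
turned 45.01 Mz -0.619 F tool [-3.5 -0.7 -4.6] pos [528.3  71.1  65.4] gap 14.5 q6 1.38 tau6 -0.63
```

```bash
python3 -m crank '{"slide":[[0,0,0],[0,0,0],[0,0,0]],"dr":[[0,0,0.7],[0,0,0],[0,0,0]]}' >/dev/null; python3 r.py
```

```text
turned 45.69 Mz -0.564 F tool [-3.1 -1.8 -5.2] pos [528.2  71.1  65.4] gap 14.4 q6 1.39 tau6 -0.562
```

```bash
python3 -m crank '{"slide":[[0,0,0],[0,0,0],[0,0,0]],"dr":[[0,0,0.7],[0,0,0],[0,0,0]]}' >/dev/null; python3 r.py
python3 -m crank '{"slide":[[0,0,0],[0,0,0],[0,0,0]],"dr":[[0,0,0.7],[0,0,0],[0,0,0]]}' >/dev/null; python3 r.py
```

```text
turned 46.37 Mz -0.464 F tool [-2.9 -1.9 -6. ] pos [528.2  71.1  65.4] gap 14.9 q6 1.4 tau6 -0.479
turned 47.04 Mz -0.368 F tool [-3.5 -1.6 -5.9] pos [528.2  71.1  65.4] gap 14.7 q6 1.41 tau6 -0.348
```

```bash
python3 -m crank '{"slide":[[0,0,0],[0,0,0],[0,0,0]],"dr":[[0,0,0.7],[0,0,0],[0,0,0]]}' >/dev/null; python3 r.py
python3 -m crank '{"slide":[[0,0,0],[0,0,0],[0,0,0]],"dr":[[0,0,0.5],[0,0,0],[0,0,0]]}' >/dev/null; python3 r.py
```

```text
turned 47.72 Mz -0.233 F tool [-3.3 -1.7 -5.5] pos [528.2  71.1  65.4] gap 14.4 q6 1.42 tau6 -0.23
turned 48.2 Mz -0.092 F tool [-4.4 -1.4 -6.4] pos [528.2  71.1  65.4] gap 14.4 q6 1.43 tau6 -0.117
```

The roller is almost at the bottom of the notch (Mz -0.09). Stop here, let go, lift away and check.

```bash
python3 -m crank '{"slide":[[0,0,0],[0,0,0],[0,0,0],[0,0,0],[0,0,0],[0,0,0]],"dr":[[0,0,0],[0,0,0],[0,0,0],[0,0,0],[0,0,0],[0,0,0]]}' 46 40; python3 r.py
python3 -m crank '{"slide":[[0,0,-5],[0,0,-10],[0,0,-20],[0,0,-25],[0,0,-30],[0,0,-30],[0,0,-10],[-25,0,0],[-25,0,0],[-25,0,0],[0,0,0],[0,0,0]],"dr":[[0,0,0],[0,0,0],[0,0,0],[0,0,0],[0,0,0],[0,0,0],[0,0,0],[0,0,0],[0,0,0],[0,0,0],[0,0,0],[0,0,0]]}'
python3 knob.py w8
python3 - <<'E'
from h import *
from bench import ctrl
s=dict(np.load("w8.npz"));W=cloud(s); Z=W[...,2]
a=np.radians(61.42); e=np.array([np.cos(a),np.sin(a)]); f=np.array([-e[1],e[0]])
o=np.array([.56966,.14574]); D=W[...,:2]-o; X=(D@e)*1000;Y=(D@f)*1000
for n,mm in [("body",(Z>.08)&(Z<.108)&(X>15)&(X<75)&(abs(Y)<32)),("jaw",(Z>.053)&(Z<.062)&(X>59)&(X<90)&(abs(Y)<25))]:
    if mm.sum()<5: print(n,"none"); continue
    P=W[mm]; print(n,mm.sum(),"x",np.percentile(X[mm],[1,99]).round(1),"y",np.percentile(Y[mm],[1,99]).round(1),"zmax",P[:,2].max(),cv2.minAreaRect((P[:,:2]*1000).astype(np.float32)))
s=ctrl.snapshot("scene"); cv2.imwrite("pics/scene8.png",cv2.resize(s["color"][130:340,140:420],None,fx=2.8,fy=2.8,interpolation=3)[:,:,::-1])
E
```

```text
clock: 24.23
position: [0.5282, 0.0711, 0.065]
ee_rot: [1.0, 0.028, 0.001, -0.0]
wrist_force: [-0.8, 0.2, 0.4]
finger_gap: 0.046
turned 48.28 Mz 0.014 F tool [-0.8 -0.3 -0.4] pos [528.2  71.1  65. ] gap 46.0 q6 1.43 tau6 -0.002
clock: 25.23
position: [0.4523, 0.067, 0.1949]
ee_rot: [1.0, 0.028, 0.001, -0.0]
wrist_force: [-0.1, 0.4, 0.1]
finger_gap: 0.0461
knob 1293 ((528.5692138671875, 69.79671478271484), (58.37514114379883, 14.57532024383545), 3.7675366401672363) 0.09265649886233576
body 2872 x [29.2 55.6] y [-20.9  23.7] zmax 0.10275846112903476 ((588.9906616210938, 183.68096923828125), (27.666959762573242, 47.269039154052734), 62.117462158203125)
jaw 135 x [73.9 83.3] y [-4.7 24.8] zmax 0.059623046792568225 ((599.1348876953125, 222.51107788085938), (9.968838691711426, 30.721403121948242), 75.43144989013672)
```

View pics/w8.png

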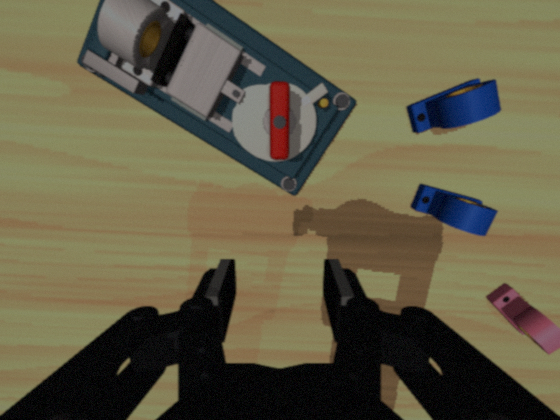

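View pics/scene8.png

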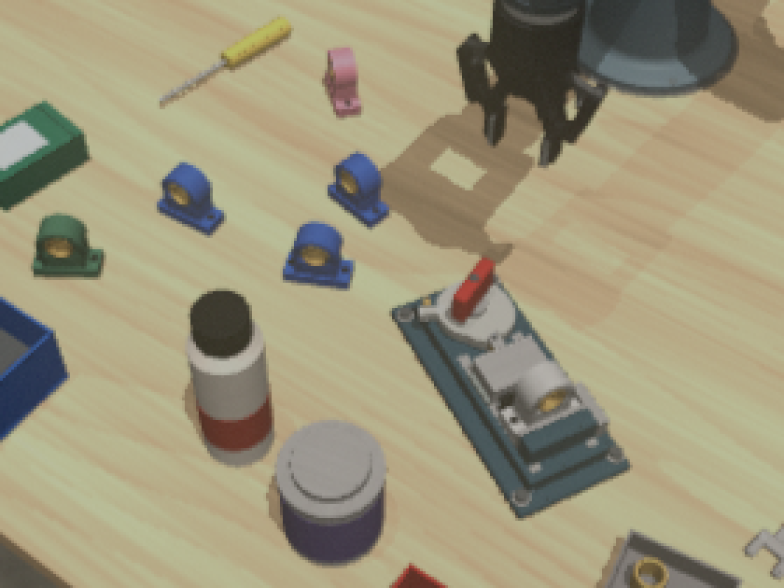

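The knob stayed after release: the bar reads 3.8°, a turn of about 48°, with the lug beside the pin. The pad closes on the housing, which is still upright at the end stop. Bystanders look unmoved. Handing in.

```bash
python3 -c "
from bench import ctrl
print(ctrl.finish_job())"
```

```text
the job is handed in; nothing more can be done
None
```

I stood the bare housing in the open vise against the end stop, let it go, and clamped it by turning the red knob clockwise. The job was handed in at about 25 s and, as expected, came back without a verdict.

- **Placing:** The housing met the bed at the predicted height. The slide ended at the end stop with about 6 N and no further travel, and I then released it. A close look afterwards put it at about x = 41 mm, y = 2 mm in the vise, upright and in line with the jaws.
- **Clamping:** I turned the knob about 48° in one grasp. The torque climbed to about 0.23 N m and reversed near 40°. It reached −0.6 N m, then faded to about −0.1 N m at the bottom of the notch, where I let go.
- **Last checks:**
  - The knob stayed put after release (bar at 3.8°, from 51.7° at the start).
  - The pad looked closed on the housing, which was still upright.
  - The fingers were clear.
  - No other object in view looked moved in the last picture; I did not measure this, and the tray, wrench and carton were only partly in it.
- **Disagreements:**
  - The climb torque was below the 0.4 N m given, and the reverse pull slightly above the 0.5 N m given.
  - The last, oblique view put the housing at about x = 42.4 mm and yaw 62.1°, against about 43 mm expected on the fixed jaw and a vise yaw of 61.4°. Both are within camera error.
- **Not measured:** I could not read the clamping force on the fixed jaw or the force on the stop pin directly.

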